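# Make up a set of six sample tubes on the tilting pocket board

### The arm

A 6-joint arm with a two-finger parallel gripper is mounted at the origin on a cart in front of the work surface, level with it; the furniture and walls round the work are solid. World frame = base frame: x ahead of the robot, y to its left, z up, the work surface at z = 0. Lengths are in m, angles in degrees, forces in N, time in s.
With the tool pointing down it reaches from about 0.25 to 0.725 m from the base axis. Payload 9.7 kg.
Tool frame: the origin (TCP) lies on the centre line of the jaws, within the pads' length; the fingertips stand 19 mm ahead of it and the grasp point (between the pads) is the TCP; z points along the fingers, y is the direction in which the jaws open and shut (so a half turn about z gives the same grasp; the last joint's range is limited). The gripper opens to 85 mm and grips with 20 to 120 N. Pads are 22 mm wide; open, the fingers measure 114 mm over their backs; the gripper's body (76 mm by 85 mm) begins 54 mm behind the grasp point. The pads swing forward as they close: fully open they stand 13 mm farther back than shut.
Start: joints at [-76.604, 4.979, 10.078, 95.1, 0, 90], TCP at [0.127, -0.535, 0.25] pointing down, gripper open.
Joint ranges: [-179.16, 179.16], [-48.56, 103.87], [-65.8, 70.77], [-126.05, 130.52], [-82.76, 87.17], [-180, 180]. Speed limits (degrees/s): [127.2, 127.2, 147.25, 180, 180, 180].

### API

Orientations are given as [roll, pitch, yaw] about the fixed x, y, z axes, in that order (R = Rz(yaw) Ry(pitch) Rx(roll)).
In Python, from workcell import bot gives the robot as it stands.
- The arm moves only by the tool servo_tool, never from a script. Its argument "motion" is a list that holds one entry, the list of rows, each a list of 6 numbers: the shift along the tool's x, y, z in mm, then the turn, a rotation vector about the tool's x, y, z in rad. A call has 1 to 5 rows; each row shifts and turns the commanded pose from where the row before left it, along the tool's axes as they then stand; what a row does not reach is not made up. A row lasts 1/10 s, in which the tool goes at most 50 mm and 8.59 degrees, less where a joint would pass 70% of its speed; a pose out of reach is approached as far as the arm can. A call is refused whole if a number of a shift passes 50 or a number of a turn 0.15, either way. A call with a gripper value outside its range is refused whole. "gripper" is the finger opening in mm, from 0 to 85.4, set as the call begins (left out, the last holds). The fingers move at their own pace and stop on an object; "newtons" is the grip in N (left out, the last holds). Time passes only in rows, so rows that do not move let the fingers close. It gives the time, the measured TCP pose, the force and the opening at its end, in the units of the state.
- bot.get_obs(): the state, without advancing time (a new reading comes with each control period).
- bot.camera(name): name is "side" or "top"; returns a dict with "color" (420x560x3 uint8, red, green, blue), "fx", "fy", "cx", "cy" (pixels), "R" (3x3) and "t" (3): a world point X has camera coordinates R X + t. Camera axes: x right, y down, z forward; pixel columns grow to the right and rows downward; lengths in m; the calibration is good to about 2 mm. A picture is of the moment at which its call begins. There is no depth.
- bot.job_done(): hands the job in, once; it reports no verdict.
Trained networks look in a picture, given as the dict that the camera call returned (one of the last four; its "shot" number tells which), for a name from the list of things; names that differ only in an ending like _2 or _b are one class to them, and where a whole thing is asked for, a point or a joint stands for the part that bears it (a point fixed in the world has none). Each returns a list of dicts, best first, with "confidence" (0 to 1); they miss things now and then, are a little off and sometimes report something else, mostly with a low value. They report only what shows in the picture. A call takes as long as a camera call.
- bot.look_for(picture, label): "rect" ([left, top, width, height] in pixels, round what is visible of it).
The state is a dict: "time": time; "q": joint angles; "qd": joint speeds; "joint_efforts": joint torques, N m; "ee_pos": TCP position; "tcp_rot": TCP orientation; "wrist_force": force on the tool from outside, world axes, zero at the start; "torque": the same for the moment, N m; "opening": finger opening in m.
Only numpy, scipy, OpenCV 4.12 (cv2) and the standard library are available. Lean on these libraries where they do the work, as an engineer would, in place of code of your own. Each camera call takes 0.05 s, during which the arm holds its last target.

### The job

Make up a set of six sample tubes on the counting board: swing the wire keeper up and over, off the channel, until it lies on its end stop, then tip the board by its handle so that tubes roll out of the channel and one drops into each of the six pockets. Then lower the board gently back to rest by the handle, without letting it drop, so that the spare tubes roll back into the channel, and let go. Leave the keeper open and the things round about where they stand.

Things in the scene. Friction and masses are not known exactly. Their poses are not given: they have to be found in the camera images.
- stand: Aluminium stand of the counting board, base plate 250 x 214 x 11 mm. Origin on the table under the board's pivot; x level along the board from channel end to handle end, y across, z up. A lamp bar (x 0.043 to 0.117, y +-0.103, z 0.334 to 0.356) on two posts (12 mm thick, x 0.100, y +-0.098) covers the handle from above; between posts and channel end all is open above.
- board (a joint): Tilt of the pocket board, rad. 0: at rest on its stop, the deck sloping 0.41 rad down to the channel end. 0.72: the other stop, the deck sloping 0.31 rad down to the handle end, for filling. Let go, it falls back to 0; about 4 N along the arc of the handle tips it. Tubes that jam nose to tail over an empty pocket drop in when it is tipped part way back and again.
- tilt_axis (a point): On the board's pivot axis (level, along y), mid-width, 82 mm above the table. Frame turns with the board: x along the deck towards the handle end, y across, z square to the deck, whose surface is at z 0.012. Board: x -0.131 to 0.089, y +-0.081, walls 24 mm above the deck (40 mm at the keeper's hinge); an 8 mm high rib along the middle makes two lanes 72 mm wide.
- board_handle (a point): Middle of the handle: level dark bar, 14 mm thick, along the board's y, 100 mm free between its legs; at (0.080, 0, 0.090) in the tilt_axis frame. The lamp bar right above it keeps a hand from coming straight down: come in leaning 35 to 45 degrees, the hand over the pockets, fingers pointing down and away from the channel. The round bar turns in the fingers.
- channel (a point): Middle of the channel, the end of the board away from the handle, where the tubes lie at the start: 86 mm long along the board, across both lanes; floor dips 4 degrees to the end wall. Axes as tilt_axis.
- keeper (a joint): Swing of the keeper, a wire bail hinged inside the channel's side walls, rad. 0: shut, its cross wire 14 mm above the deck bars the channel. It opens up and over, away from the pockets, lightly (under 0.1 N m). 2.0: its end stop, past upright. Let go beyond about 1.35 it falls on to the stop and stays; below 0.85 it falls shut. From about 1.7 the cross wire comes up against an upright hand.
- keeper_hinge (a point): On the keeper's hinge axis (along the board's y), mid-width, at (-0.119, 0, 0.042) in the tilt_axis frame.
- keeper_grip (a point): Middle of the keeper's grip: round dark sleeve, 12 mm thick, 76 mm long along the board's y, on a hoop 46 mm above the cross wire, open above. From the hinge, when shut: 83 mm towards the pockets and 30 mm up, square to the deck; 88 mm from the hinge axis. The sleeve turns in the fingers.
- pocket_1 (a point): Centre of pocket 1: a slot across the -y lane, 21.5 mm along the board, 72 mm across, 19.5 mm deep; nearest the channel of three, 33 mm apart. A tube lying in it has its centre within 2 mm of here and its top flush with the deck, so that other tubes roll over it.
- pocket_2 (a point): Centre of pocket 2: a slot across the -y lane, 21.5 mm along the board, 72 mm across, 19.5 mm deep; middle one of three, 33 mm apart. A tube lying in it has its centre within 2 mm of here and its top flush with the deck, so that other tubes roll over it.
- pocket_3 (a point): Centre of pocket 3: a slot across the -y lane, 21.5 mm along the board, 72 mm across, 19.5 mm deep; nearest the handle of three, 33 mm apart. A tube lying in it has its centre within 2 mm of here and its top flush with the deck, so that other tubes roll over it.
- pocket_4 (a point): Centre of pocket 4: a slot across the +y lane, 21.5 mm along the board, 72 mm across, 19.5 mm deep; nearest the channel of three, 33 mm apart. A tube lying in it has its centre within 2 mm of here and its top flush with the deck, so that other tubes roll over it.
- pocket_5 (a point): Centre of pocket 5: a slot across the +y lane, 21.5 mm along the board, 72 mm across, 19.5 mm deep; middle one of three, 33 mm apart. A tube lying in it has its centre within 2 mm of here and its top flush with the deck, so that other tubes roll over it.
- pocket_6 (a point): Centre of pocket 6: a slot across the +y lane, 21.5 mm along the board, 72 mm across, 19.5 mm deep; nearest the handle of three, 33 mm apart. A tube lying in it has its centre within 2 mm of here and its top flush with the deck, so that other tubes roll over it.
- tube_1: One of the eight alike flat-ended glass sample tubes with black caps, 20 mm in diameter, 70 mm long, 25 g, lying across its lane of the board; four to a lane. Origin at its centre, own y along its length.
- tube_2: One of the eight alike flat-ended glass sample tubes with black caps, 20 mm in diameter, 70 mm long, 25 g, lying across its lane of the board; four to a lane. Origin at its centre, own y along its length.
- tube_3: One of the eight alike flat-ended glass sample tubes with black caps, 20 mm in diameter, 70 mm long, 25 g, lying across its lane of the board; four to a lane. Origin at its centre, own y along its length.
- tube_4: One of the eight alike flat-ended glass sample tubes with black caps, 20 mm in diameter, 70 mm long, 25 g, lying across its lane of the board; four to a lane. Origin at its centre, own y along its length.
- tube_5: One of the eight alike flat-ended glass sample tubes with black caps, 20 mm in diameter, 70 mm long, 25 g, lying across its lane of the board; four to a lane. Origin at its centre, own y along its length.
- tube_6: One of the eight alike flat-ended glass sample tubes with black caps, 20 mm in diameter, 70 mm long, 25 g, lying across its lane of the board; four to a lane. Origin at its centre, own y along its length.
- tube_7: One of the eight alike flat-ended glass sample tubes with black caps, 20 mm in diameter, 70 mm long, 25 g, lying across its lane of the board; four to a lane. Origin at its centre, own y along its length.
- tube_8: One of the eight alike flat-ended glass sample tubes with black caps, 20 mm in diameter, 70 mm long, 25 g, lying across its lane of the board; four to a lane. Origin at its centre, own y along its length.
- tub: Bystander: squat grey tub with a snap lid, 70 mm across, 80 mm tall; origin at the centre of its foot.
- vial: Bystander: capped clear sample vial with black cap, 47 mm across, 124 mm tall; origin at the centre of its foot.

How it is judged (in metres and radians):
On the way, in this order (a step that is already met when the one before it is completed fails the run):
1. the keeper is swung over to its end stop (value of joint keeper above 1.9 rad), for 0.2 s.
2. a tube lies in every pocket (distance between any of tube_1, tube_2, tube_3, tube_4, tube_5, tube_6, tube_7, tube_8 and pocket_1 below 0.01 m and distance between any of tube_1, tube_2, tube_3, tube_4, tube_5, tube_6, tube_7, tube_8 and pocket_2 below 0.01 m and distance between any of tube_1, tube_2, tube_3, tube_4, tube_5, tube_6, tube_7, tube_8 and pocket_3 below 0.01 m and distance between any of tube_1, tube_2, tube_3, tube_4, tube_5, tube_6, tube_7, tube_8 and pocket_4 below 0.01 m and distance between any of tube_1, tube_2, tube_3, tube_4, tube_5, tube_6, tube_7, tube_8 and pocket_5 below 0.01 m and distance between any of tube_1, tube_2, tube_3, tube_4, tube_5, tube_6, tube_7, tube_8 and pocket_6 below 0.01 m), for 0.2 s.
At the end, for the whole second after the job is handed in: One tube in each of the six pockets (centres within 10 mm), the other two in the channel (within 45 mm of its middle along the board), all still; the board at rest on its channel-side stop (within 0.04 rad); the keeper on its end stop (1.9 rad or more) (all of step 2 and ((x of tube_1 in the frame of channel between -0.045 and 0.045 m and y of tube_1 in the frame of channel between -0.075 and 0.075 m and z of tube_1 in the frame of channel between -0.02 and 0.012 m) or distance between tube_1 and pocket_1 below 0.01 m or distance between tube_1 and pocket_2 below 0.01 m or distance between tube_1 and pocket_3 below 0.01 m or distance between tube_1 and pocket_4 below 0.01 m or distance between tube_1 and pocket_5 below 0.01 m or distance between tube_1 and pocket_6 below 0.01 m) and ((x of tube_2 in the frame of channel between -0.045 and 0.045 m and y of tube_2 in the frame of channel between -0.075 and 0.075 m and z of tube_2 in the frame of channel between -0.02 and 0.012 m) or distance between tube_2 and pocket_1 below 0.01 m or distance between tube_2 and pocket_2 below 0.01 m or distance between tube_2 and pocket_3 below 0.01 m or distance between tube_2 and pocket_4 below 0.01 m or distance between tube_2 and pocket_5 below 0.01 m or distance between tube_2 and pocket_6 below 0.01 m) and ((x of tube_3 in the frame of channel between -0.045 and 0.045 m and y of tube_3 in the frame of channel between -0.075 and 0.075 m and z of tube_3 in the frame of channel between -0.02 and 0.012 m) or distance between tube_3 and pocket_1 below 0.01 m or distance between tube_3 and pocket_2 below 0.01 m or distance between tube_3 and pocket_3 below 0.01 m or distance between tube_3 and pocket_4 below 0.01 m or distance between tube_3 and pocket_5 below 0.01 m or distance between tube_3 and pocket_6 below 0.01 m) and ((x of tube_4 in the frame of channel between -0.045 and 0.045 m and y of tube_4 in the frame of channel between -0.075 and 0.075 m and z of tube_4 in the frame of channel between -0.02 and 0.012 m) or distance between tube_4 and pocket_1 below 0.01 m or distance between tube_4 and pocket_2 below 0.01 m or distance between tube_4 and pocket_3 below 0.01 m or distance between tube_4 and pocket_4 below 0.01 m or distance between tube_4 and pocket_5 below 0.01 m or distance between tube_4 and pocket_6 below 0.01 m) and ((x of tube_5 in the frame of channel between -0.045 and 0.045 m and y of tube_5 in the frame of channel between -0.075 and 0.075 m and z of tube_5 in the frame of channel between -0.02 and 0.012 m) or distance between tube_5 and pocket_1 below 0.01 m or distance between tube_5 and pocket_2 below 0.01 m or distance between tube_5 and pocket_3 below 0.01 m or distance between tube_5 and pocket_4 below 0.01 m or distance between tube_5 and pocket_5 below 0.01 m or distance between tube_5 and pocket_6 below 0.01 m) and ((x of tube_6 in the frame of channel between -0.045 and 0.045 m and y of tube_6 in the frame of channel between -0.075 and 0.075 m and z of tube_6 in the frame of channel between -0.02 and 0.012 m) or distance between tube_6 and pocket_1 below 0.01 m or distance between tube_6 and pocket_2 below 0.01 m or distance between tube_6 and pocket_3 below 0.01 m or distance between tube_6 and pocket_4 below 0.01 m or distance between tube_6 and pocket_5 below 0.01 m or distance between tube_6 and pocket_6 below 0.01 m) and ((x of tube_7 in the frame of channel between -0.045 and 0.045 m and y of tube_7 in the frame of channel between -0.075 and 0.075 m and z of tube_7 in the frame of channel between -0.02 and 0.012 m) or distance between tube_7 and pocket_1 below 0.01 m or distance between tube_7 and pocket_2 below 0.01 m or distance between tube_7 and pocket_3 below 0.01 m or distance between tube_7 and pocket_4 below 0.01 m or distance between tube_7 and pocket_5 below 0.01 m or distance between tube_7 and pocket_6 below 0.01 m) and ((x of tube_8 in the frame of channel between -0.045 and 0.045 m and y of tube_8 in the frame of channel between -0.075 and 0.075 m and z of tube_8 in the frame of channel between -0.02 and 0.012 m) or distance between tube_8 and pocket_1 below 0.01 m or distance between tube_8 and pocket_2 below 0.01 m or distance between tube_8 and pocket_3 below 0.01 m or distance between tube_8 and pocket_4 below 0.01 m or distance between tube_8 and pocket_5 below 0.01 m or distance between tube_8 and pocket_6 below 0.01 m) and linear speed of each of tube_1, tube_2, tube_3, tube_4, tube_5, tube_6, tube_7, tube_8 below 0.03 m/s and value of joint board below 0.04 rad and value of joint keeper above 1.9 rad); the robot touches nothing.
It fails at once if the board is let drop (it swings back faster than 2 rad/s) (velocity of joint board below -2 rad/s).
It fails at once if a bystander (the grey tub or the loose vial) is shoved more than 30 mm or knocked over (distance of any of tub, vial from where it was at the start of the episode above 0.03 m or angle between any of tub, vial's own z axis and vertical above 0.5 rad).
It also fails if it takes over 72 s, if anything falls off the work surface, if the arm or the gripper's body presses on something with over 40 N, if the wrist force passes 120 N, or if a joint passes its speed limit or range.

## Working session

There is one attempt and no reset: what is moved stays moved. The work goes in short steps, Python scripts to look and compute and a tool call to move; the robot and the scene stay as the last step left them, time stands still between calls to the robot, and variables do not carry over. Pictures are saved under pics/ and viewed, and the job is handed in when it is done.

Besides the shell and the picture viewer there is one more tool, called after "Emit:" as name(argument=value, ...), one argument or row to a line, values as JSON. servo_tool: Moves the arm, as the interface text tells. Its arguments: {"type":"object","properties":{"motion":{"type":"array","items":{"type":"array","items":{"type":"array","items":{"type":"number"}}}},"gripper":{"type":"number"},"newtons":{"type":"number"}},"required":["motion"]}

```bash
mkdir -p pics; ls
python3 - <<'E'
from workcell import bot
import cv2,numpy as np
print(bot.get_obs())
for n in("side","top"):
    p=bot.camera(n); cv2.imwrite(f"pics/a_{n}.png",p["color"][:,:,::-1])
    print(n,p["fx"],p["fy"],p["cx"],p["cy"],np.round(p["R"],4).tolist(),np.round(p["t"],4).tolist(),"campos",np.round(-np.array(p["R"]).T@p["t"],3))
    for l in["stand","board","board_handle","keeper","keeper_grip","tube_1","tub","vial","pocket_1","channel"]:
        try:
            r=bot.look_for(p,l); print(l,[(np.round(d["rect"],0).tolist(),round(d["confidence"],2)) for d in r][:8])
        except Exception as e: print(l,e)
E
```

```text
pics
{'time': 0.0, 'q': array([-7.66050759e+01,  5.01160155e+00,  1.00325470e+01,  9.50989249e+01,
       -2.47155513e-03,  9.00005008e+01]), 'qd': array([ 0.0165828 , -0.03765048,  0.02539655,  0.07425678, -0.02940014,
       -0.06866026]), 'joint_efforts': array([-1.08964665e-03, -5.20395613e+01,  4.64799070e+01,  1.65873062e-02,
       -1.29728735e-05,  8.83116940e-06]), 'ee_pos': array([ 0.12735419, -0.53483661,  0.24956116]), 'tcp_rot': array([-1.79922021e+02,  2.47223448e-03,  1.33944267e+01]), 'wrist_force': array([ 1.27117325, -0.17105301, -0.49677733]), 'torque': array([-0.01354653,  0.03369571,  0.02039452]), 'opening': 0.08540793522029122}
side 475.44430481416646 475.44430481416646 283.61901292323716 219.71749281356338 [[-0.8876, -0.4603, -0.015], [-0.2345, 0.4798, -0.8455], [0.3964, -0.7469, -0.5338]] [0.4605, 0.2476, 0.9849] campos [0.076 0.829 0.742]
stand [([175.0, 148.0, 145.0, 174.0], 0.68)]
board [([205.0, 209.0, 109.0, 66.0], 0.64)]
board_handle [([206.0, 214.0, 106.0, 65.0], 0.88), ([238.0, 218.0, 58.0, 30.0], 0.31)]
keeper [([237.0, 217.0, 67.0, 28.0], 0.93)]
kee
[... 689 characters left out ...]
andle [([203.0, 165.0, 86.0, 72.0], 0.76), ([270.0, 207.0, 7.0, 24.0], 0.47)]
keeper [([246.0, 175.0, 40.0, 60.0], 0.94), ([204.0, 170.0, 86.0, 67.0], 0.25)]
keeper_grip [([251.0, 175.0, 35.0, 59.0], 0.75)]
tube_1 [([272.0, 179.0, 4.0, 24.0], 0.7), ([269.0, 208.0, 8.0, 20.0], 0.66), ([263.0, 203.0, 6.0, 24.0], 0.66), ([257.0, 217.0, 4.0, 13.0], 0.63), ([277.0, 178.0, 6.0, 24.0], 0.51), ([276.0, 205.0, 8.0, 26.0], 0.51), ([262.0, 174.0, 6.0, 30.0], 0.49), ([258.0, 176.0, 6.0, 7.0], 0.44)]
tub [([135.0, 226.0, 34.0, 27.0], 0.58)]
vial [([378.0, 256.0, 28.0, 22.0], 0.96), ([256.0, 176.0, 5.0, 8.0], 0.32)]
pocket_1 [([204.0, 168.0, 82.0, 69.0], 0.83)]
channel [([205.0, 171.0, 81.0, 66.0], 0.91)]
```

Run:
```python
import cv2
a=cv2.imread("pics/a_side.png");cv2.imwrite("pics/a_side2.png",cv2.resize(a[130:390,150:410],(780,780))[:600*1])
cv2.imwrite("pics/a_sidez.png",cv2.resize(a[135:335,150:410],None,fx=3,fy=3,interpolation=cv2.INTER_CUBIC))
t=cv2.imread("pics/a_top.png")
cv2.imwrite("pics/a_topz.png",cv2.resize(t[120:265,160:355],None,fx=4,fy=4,interpolation=cv2.INTER_CUBIC))
```

```text
(no output)
```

View pics/a_side.png

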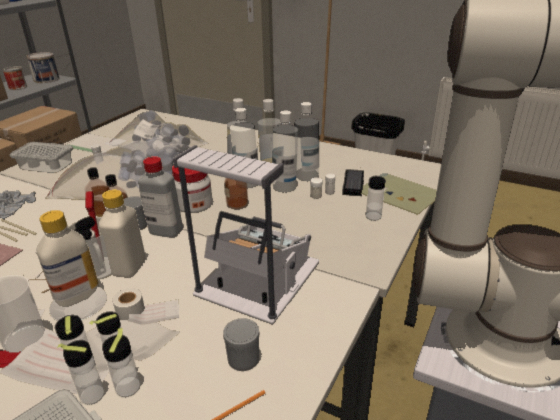

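View pics/a_top.png

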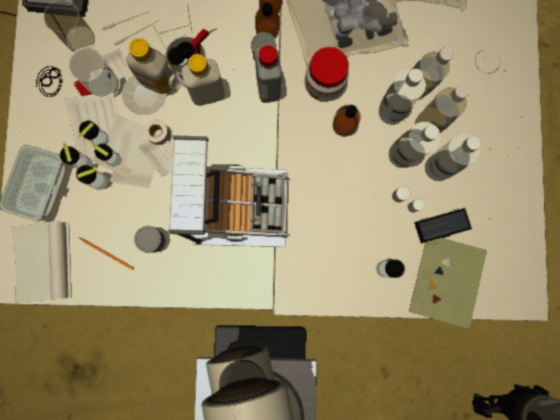

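```bash
sleep 0
```

```text
(no output)
```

View pics/a_sidez.png

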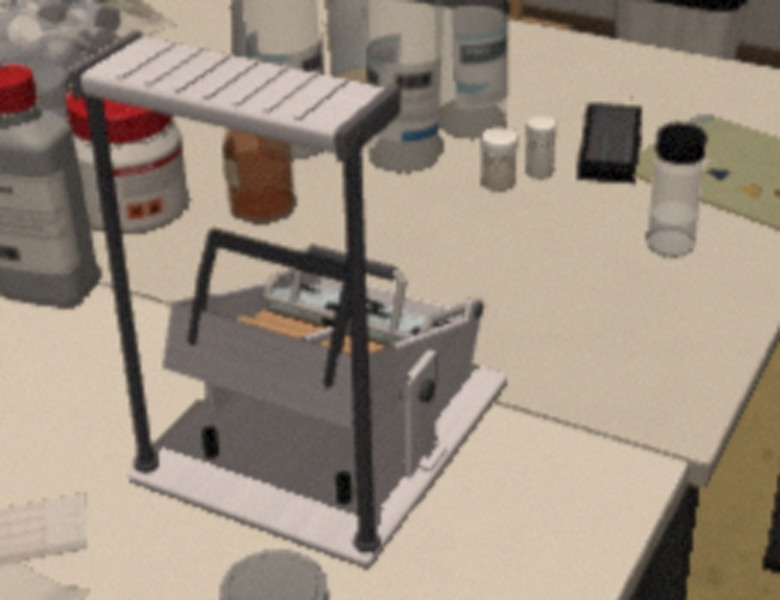

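View pics/a_topz.png

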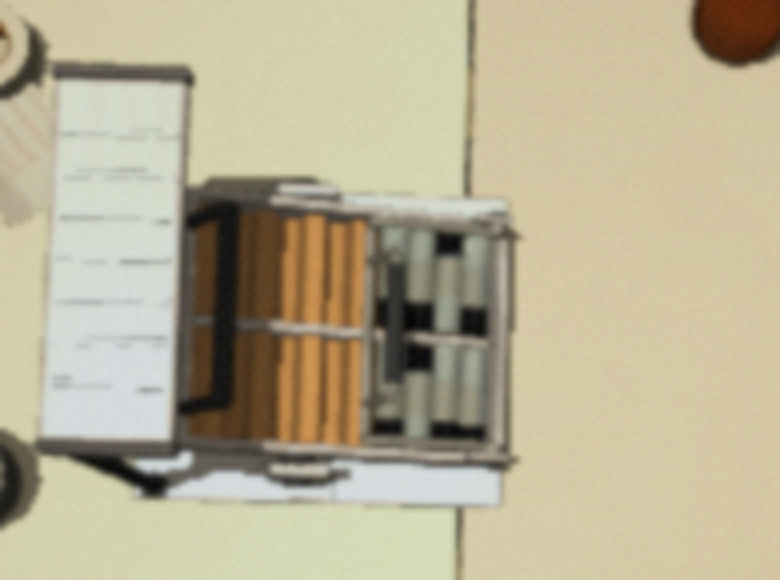

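```bash
cat > h.py <<'E'
import numpy as np,cv2
from scipy.optimize import least_squares
from scipy.spatial.transform import Rotation as Ro
def Ry(a): c,s=np.cos(a),np.sin(a); return np.array([[c,0,s],[0,1,0],[-s,0,c]])
def tilt2stand(P,b):
    # slope .41 down to channel: x axis rises towards handle
    return Ry(-(0.41-b))@np.asarray(P,float)+[0,0,.082]
def stand2w(P,s):
    c,n=np.cos(s[2]),np.sin(s[2]); P=np.asarray(P)
    return np.array([c*P[0]-n*P[1]+s[0],n*P[0]+c*P[1]+s[1],P[2]])
def proj(p,X):
    c=np.array(p["R"])@X+np.array(p["t"]); return np.array([p["fx"]*c[0]/c[2]+p["cx"],p["fy"]*c[1]/c[2]+p["cy"]])
def grip(k,b=0):
    # keeper grip in tilt frame; opens up and away from the pockets
    a=np.arctan2(.030,.083)+k; return tilt2stand([-.119+.0883*np.cos(a),0,.042+.0883*np.sin(a)],b)
def handle(b): return tilt2stand([.080,0,.090],b)
E
python3 - <<'E'
from h import *
import pickle
from workcell import bot
P={n:bot.camera(n) for n in("side","top")}
S=lambda u,v:(150+u/3,135+v/3); T=lambda u,v:(160+u/4,120+v/4)
g=[-.036,0,.072]
obs=[("top",T(55,68),[.117,-.103,.356]),("top",T(190,72),[.043,-.103,.356]),("top",T(178,450),[.043,.103,.356]),("top",T(40,443),[.117,.103,.356]),
("side",S(80,75),[.117,-.103,.356]),("side",S(345,140),[.117,.103,.356]),("side",S(400,88),[.043,.103,.356]),("side",S(137,38),[.043,-.103,.356]),
("side",S(145,465),[.1,-.098,.011]),("side",S(368,546),[.1,.098,.011]),
("top",T(397,258),tilt2stand([-.036,-.038,.075],0)),("top",T(397,382),tilt2stand([-.036,.038,.075],0)),
("side",S(310,252),tilt2stand([-.036,-.038,.075],0)),("side",S(393,272),tilt2stand([-.036,.038,.075],0)),
("top",T(228,203),tilt2stand([.08,-.05,.095],0)),("top",T(222,405),tilt2stand([.08,.05,.095],0)),("side",S(213,238),tilt2stand([.08,-.053,.09],0))]
f=lambda s:np.concatenate([proj(P[c],stand2w(X,s))-uv for c,uv,X in obs])
r=least_squares(f,[.4,.1,1.57],loss="soft_l1"); print(r.x,np.degrees(r.x[2]));print(np.round(r.fun.reshape(-1,2) if r.fun.size==2*len(obs) else f(r.x).reshape(-1,2),1).tolist())
s=r.x
for n,X in dict(grip=grip(0),g1=grip(1),g2=grip(2),h0=handle(0),h72=handle(.72),origin=np.zeros(3),hinge=tilt2stand([-.119,0,.042],0)).items(): print(n,np.round(X,4),np.round(stand2w(X,s),4))
np.save("s.npy",s)
E
```

```text
[0.5582448  0.06639524 1.57634321] 90.3178132102764
[[-2.0, -2.1], [-0.3, -2.2], [-0.8, 1.5], [-2.6, 2.5], [-4.7, -2.4], [0.2, -2.9], [0.9, -2.0], [-0.9, -3.9], [0.6, -0.0], [-0.1, -1.0], [-0.2, 0.7], [-0.9, -0.2], [0.1, -1.7], [0.4, -1.0], [0.3, 4.0], [0.4, -4.7], [2.2, 0.0]]
grip [-0.0617  0.      0.1337] [0.5586 0.0047 0.1337]
g1 [-0.1422  0.      0.1599] [ 0.559  -0.0758  0.1599]
g2 [-0.2077  0.      0.1062] [ 0.5594 -0.1413  0.1062]
h0 [0.0375 0.     0.1964] [0.558  0.1039 0.1964]
h72 [0.1036 0.     0.1433] [0.5577 0.17   0.1433]
origin [0. 0. 0.] [0.5582 0.0664 0.    ]
hinge [-0.1259  0.      0.0731] [ 0.5589 -0.0595  0.0731]
```

The side and top views agree on the stand: its origin is at about (0.558, 0.066) with yaw 90.3°, the channel faces world −y and the grip is at (0.559, 0.005, 0.134). I'll move above the keeper grip next.

Emit:
servo_tool(
  motion=[
    [[0, 0, 0, 0, 0, 0.115], [0, 0, 0, 0, 0, 0.115], [31, -38, 0, 0, 0, 0], [31, -38, 0, 0, 0, 0], [31, -38, 0, 0, 0, 0]],
  ],
  gripper=45,
  newtons=25,
)

```text
time: 1.7
ee_pos: [0.2205, -0.4194, 0.2501]
tcp_rot: [-180.0, -0.0, 0.1]
wrist_force: [0.9, -0.6, -0.1]
opening: 0.0448
```

Emit:
servo_tool(
  motion=[
    [[31, -38, 0, 0, 0, 0], [31, -38, 0, 0, 0, 0], [31, -38, 0, 0, 0, 0], [31, -38, 0, 0, 0, 0], [31, -38, 0, 0, 0, 0]],
  ],
)

```text
time: 2.2
ee_pos: [0.3751, -0.2283, 0.2506]
tcp_rot: [180.0, -0.0, 0.2]
wrist_force: [0.4, -1.0, 0.1]
opening: 0.0453
```

Emit:
servo_tool(
  motion=[
    [[31, -38, 0, 0, 0, 0], [31, -38, 0, 0, 0, 0], [31, -38, 0, 0, 0, 0], [0, 0, 0, 0, 0, 0]],
  ],
)

```text
time: 2.6
ee_pos: [0.4693, -0.1117, 0.2496]
tcp_rot: [-179.9, -0.0, 0.5]
wrist_force: [-1.5, 0.1, 0.5]
opening: 0.0449
```

Emit:
servo_tool(
  motion=[
    [[30, -39, 0, 0, 0, 0], [30, -39, 0, 0, 0, 0], [29, -38, 0, 0, 0, 0], [0, 0, 30, 0, 0, 0], [0, 0, 0, 0, 0, 0]],
  ],
)

```text
time: 3.1
ee_pos: [0.5545, 0.0011, 0.2165]
tcp_rot: [180.0, 0.3, 0.3]
wrist_force: [0.5, -0.9, -0.7]
opening: 0.0452
```

Run:
```python
from h import *
from workcell import bot
s=np.load("s.npy");o=bot.get_obs();print(o["ee_pos"],o["tcp_rot"],o["q"])
for n,c in(("side",(slice(135,335),slice(150,410))),("top",(slice(120,265),slice(160,355)))):
    p=bot.camera(n);im=p["color"][:,:,::-1].copy()
    for y in(-.038,0,.038): 
        u=proj(p,stand2w(tilt2stand([-.036,y,.072],0),s)); cv2.circle(im,tuple(int(round(v)) for v in u),1,(0,0,255),-1)
    cv2.imwrite(f"pics/b_{n}.png",cv2.resize(im[c],None,fx=3,fy=3,interpolation=cv2.INTER_CUBIC))
```

```text
[0.55448558 0.00110542 0.21646806] [179.9898693    0.34823353   0.3049764 ] [ 1.19624726e-01  5.35295326e+00  6.72284785e+00  9.17180935e+01
 -1.12571730e-02  1.79814652e+02]
```

View pics/b_side.png

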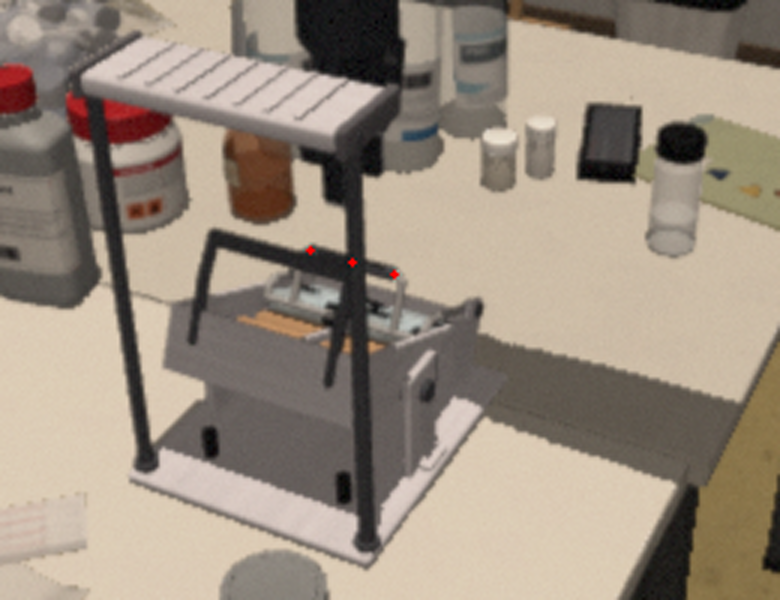

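View pics/b_top.png

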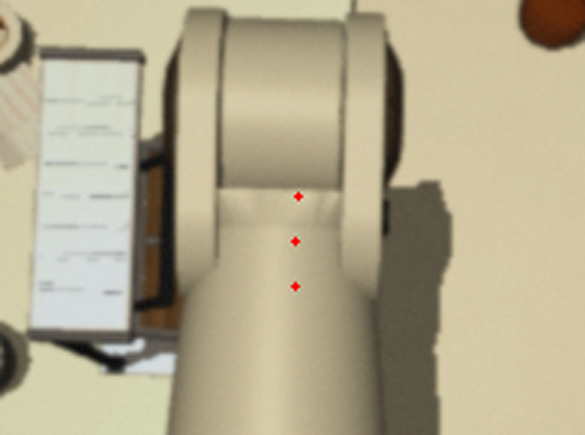

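Emit:
servo_tool(
  motion=[
    [[4, -4, 20, 0, 0, -0.025], [0, 0, 0, 0, 0, 0], [0, 0, 20, 0, 0, 0], [0, 0, 0, 0, 0, 0]],
  ],
)

```text
time: 3.6
ee_pos: [0.5585, 0.0037, 0.18]
tcp_rot: [180.0, 0.1, 1.5]
wrist_force: [0.0, 0.2, 0.0]
opening: 0.0448
```

Emit:
servo_tool(
  motion=[
    [[0, 0, 15, 0, 0, 0], [0, -1, 15, 0, 0, 0], [0, 0, 13, 0, 0, 0], [0, 0, 0, 0, 0, 0]],
  ],
)

```text
time: 4.0
ee_pos: [0.5583, 0.0056, 0.1349]
tcp_rot: [-180.0, 0.2, 1.6]
wrist_force: [0.5, 1.2, -0.5]
opening: 0.0451
```

Emit:
servo_tool(
  motion=[
    [[0, 0, 0, 0, 0, 0], [0, 0, 0, 0, 0, 0], [0, 0, 0, 0, 0, 0], [0, 0, 0, 0, 0, 0], [0, 0, 0, 0, 0, 0]],
  ],
  gripper=5,
  newtons=20,
)

```text
time: 4.5
ee_pos: [0.5597, 0.0044, 0.138]
tcp_rot: [179.9, -0.1, 1.6]
wrist_force: [0.4, -7.5, -0.2]
opening: 0.0112
```

Run:
```python
from h import *
k=np.arange(0,1.51,.1)
g=np.array([grip(a) for a in k]);print(np.round(g*1000,1)[:,[0,2]].tolist());print(np.round(np.diff(g,axis=0)*1000,1)[:,[0,2]].tolist())
```

```text
[[-61.7, 133.7], [-68.1, 139.8], [-75.0, 145.3], [-82.5, 150.0], [-90.4, 153.9], [-98.6, 157.1], [-107.1, 159.4], [-115.8, 160.8], [-124.6, 161.4], [-133.5, 161.1], [-142.2, 159.9], [-150.8, 157.8], [-159.1, 154.9], [-167.1, 151.2], [-174.7, 146.7], [-181.8, 141.4]]
[[-6.4, 6.1], [-7.0, 5.4], [-7.5, 4.7], [-7.9, 3.9], [-8.2, 3.1], [-8.5, 2.3], [-8.7, 1.4], [-8.8, 0.6], [-8.8, -0.3], [-8.7, -1.2], [-8.6, -2.1], [-8.3, -2.9], [-8.0, -3.7], [-7.6, -4.5], [-7.1, -5.2]]
```

Emit:
servo_tool(
  motion=[
    [[0, 6.4, -6.1, 0, 0, 0], [0, 7, -5.4, 0, 0, 0], [0, 7.5, -4.7, 0, 0, 0], [0, 7.9, -3.9, 0, 0, 0], [0, 0, 0, 0, 0, 0]],
  ],
)

```text
time: 5.0
ee_pos: [0.5601, -0.0237, 0.1591]
tcp_rot: [-180.0, -0.1, 1.6]
wrist_force: [-5.4, 4.0, 8.4]
opening: 0.0114
```

Emit:
servo_tool(
  motion=[
    [[0, 8.2, -3.1, 0, 0, 0], [0, 8.5, -2.3, 0, 0, 0], [0, 8.7, -1.4, 0, 0, 0], [0, 8.8, -0.6, 0, 0, 0], [0, 0, 0, 0, 0, 0]],
  ],
)

```text
time: 5.5
ee_pos: [0.5608, -0.0583, 0.1656]
tcp_rot: [180.0, 0.0, 1.6]
wrist_force: [-5.9, 1.4, 5.5]
opening: 0.0111
```

Emit:
servo_tool(
  motion=[
    [[0, 8.8, 0.3, 0, 0, 0], [0, 8.7, 1.2, 0, 0, 0], [0, 8.6, 2.1, 0, 0, 0], [0, 8.3, 2.9, 0, 0, 0], [0, 0, 0, 0, 0, 0]],
  ],
)

```text
time: 6.0
ee_pos: [0.5618, -0.0927, 0.1582]
tcp_rot: [180.0, 0.0, 1.6]
wrist_force: [-4.6, -0.2, 1.2]
opening: 0.0111
```

Emit:
servo_tool(
  motion=[
    [[0, 8.0, 3.7, 0, 0, 0], [0, 7.6, 4.5, 0, 0, 0], [0, 3.5, 2.6, 0, 0, 0], [0, 0, 0, 0, 0, 0]],
  ],
)

```text
time: 6.4
ee_pos: [0.5623, -0.1112, 0.1472]
tcp_rot: [180.0, 0.1, 1.6]
wrist_force: [-4.7, 0.1, 1.5]
opening: 0.0111
```

```bash
cat > look.py <<'E'
import sys
from h import *
from workcell import bot
tag=sys.argv[1]
o=bot.get_obs();print(o["time"],np.round(o["ee_pos"],4),np.round(o["tcp_rot"],1),np.round(o["q"],1),o["wrist_force"],o["opening"])
for n,c in(("side",(slice(135,335),slice(150,410))),("top",(slice(120,265),slice(160,355)))):
    p=bot.camera(n);im=p["color"][:,:,::-1]
    cv2.imwrite(f"pics/{tag}_{n}.png",cv2.resize(im[c],None,fx=3,fy=3,interpolation=cv2.INTER_CUBIC))
E
python3 look.py c
```

```text
6.4 [ 0.5623 -0.1112  0.1472] [1.8e+02 1.0e-01 1.6e+00] [-11.2   7.4   1.3  84.   -0.  167.2] [-4.65690887  0.12024433  1.5071633 ] 0.011149421235230071
```

View pics/c_side.png

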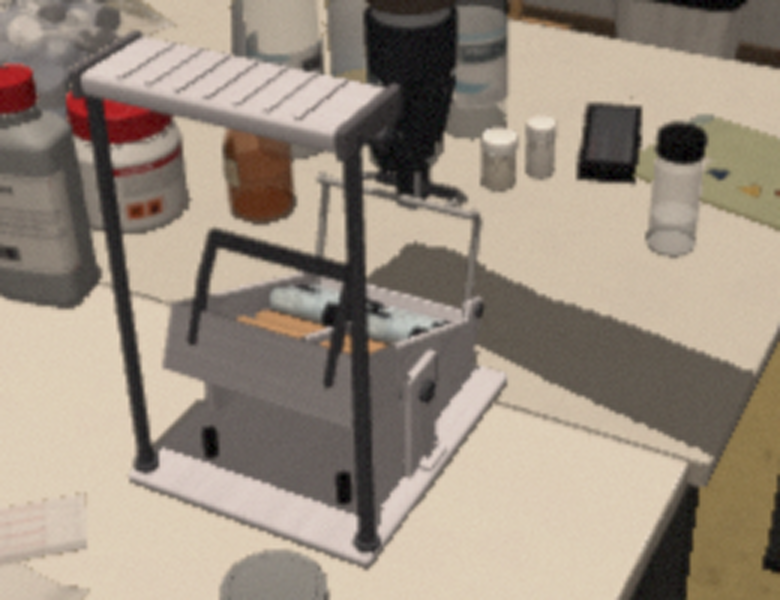

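Emit:
servo_tool(
  motion=[
    [[0, 0, 0, 0, 0, 0], [0, 0, 0, 0, 0, 0], [0, 0, -8, 0, 0, 0], [0, 0, -12, 0, 0, 0], [0, 0, -12, 0, 0, 0]],
  ],
  gripper=26,
)

```text
time: 7.0
ee_pos: [0.5629, -0.1108, 0.181]
tcp_rot: [180.0, -0.0, 1.7]
wrist_force: [-0.1, -0.5, 0.4]
opening: 0.0259
```

Emit:
servo_tool(
  motion=[
    [[0, 0, -20, 0, 0, 0], [0, 0, -25, 0, 0, 0], [0, 0, -30, 0, 0, 0], [0, 0, 0, 0, 0, 0]],
  ],
)

```text
time: 7.4
ee_pos: [0.5638, -0.111, 0.2601]
tcp_rot: [179.9, -0.4, 1.7]
wrist_force: [-0.6, 0.4, 0.0]
opening: 0.0259
```

```bash
python3 look.py d
```

```text
7.4 [ 0.5638 -0.111   0.2601] [179.9  -0.4   1.7] [-11.1   8.3  14.8  96.1   0.  167.2] [-0.58350233  0.35584521  0.02564973] 0.025948278769400337
```

View pics/d_side.png

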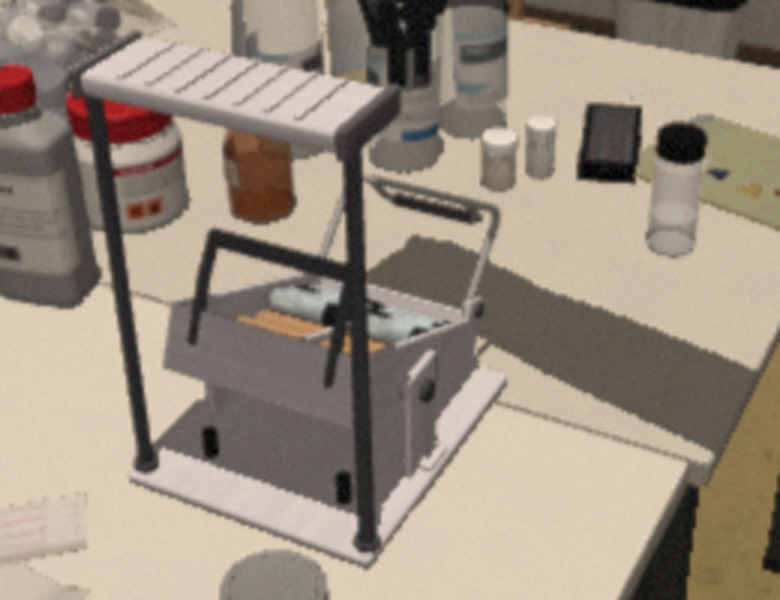

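View pics/d_top.png

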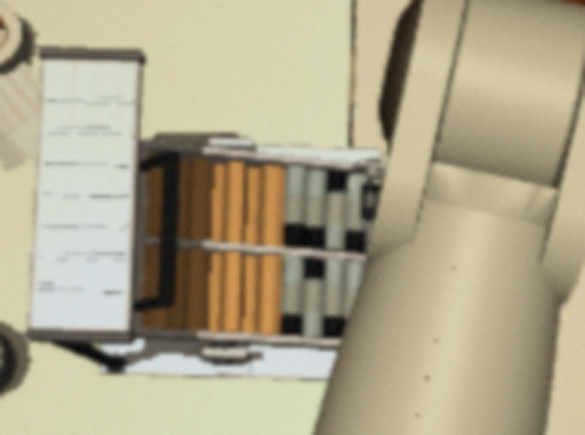

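Emit:
servo_tool(
  motion=[
    [[0, 0, -10, 0, 0, -0.1484], [0, 0, -10, 0, 0, -0.1484], [0, 0, 0, 0, 0, -0.1484], [0, 0, 0, 0, 0, -0.1484], [0, 0, 0, 0, 0, -0.1484]],
  ],
)

```text
time: 8.0
ee_pos: [0.5625, -0.1108, 0.2737]
tcp_rot: [-179.9, 0.0, 44.5]
wrist_force: [0.3, 0.4, -0.3]
opening: 0.0258
```

Emit:
servo_tool(
  motion=[
    [[0, 0, 0, 0, 0, -0.1484], [0, 0, 0, 0, 0, -0.1484], [0, 0, 0, 0, 0, -0.1484], [0, 0, 0, 0, 0, -0.1484], [0, 0, 0, 0, 0, -0.1484]],
  ],
)

```text
time: 8.5
ee_pos: [0.5625, -0.1108, 0.2736]
tcp_rot: [-179.9, -0.0, 87.0]
wrist_force: [-0.2, 1.1, -0.4]
opening: 0.026
```

Emit:
servo_tool(
  motion=[
    [[0, 0, 0, 0, 0, -0.1484], [0, 0, 0, 0, 0, -0.1484], [0, 0, 0, 0, 0, -0.1484], [0, 0, 0, 0, 0, -0.1484], [0, 0, 0, 0, 0, -0.1484]],
  ],
)

```text
time: 9.0
ee_pos: [0.5625, -0.1108, 0.2736]
tcp_rot: [-179.9, -0.1, 129.5]
wrist_force: [0.3, 0.7, 0.6]
opening: 0.0261
```

Emit:
servo_tool(
  motion=[
    [[0, 0, 0, 0, 0, -0.1484], [0, 0, 0, 0, 0, -0.1484], [0, 0, 0, 0, 0, -0.1484], [0, 0, 0, 0, 0, -0.1484], [0, 0, 0, 0, 0, -0.1484]],
  ],
)

```text
time: 9.5
ee_pos: [0.5625, -0.1108, 0.2736]
tcp_rot: [180.0, -0.1, 172.1]
wrist_force: [0.2, 0.0, -0.7]
opening: 0.0258
```

Emit:
servo_tool(
  motion=[
    [[0, 0, 0, 0, 0, -0.1484], [0, 0, 0, 0, 0, 0], [0, 0, 0, 0, 0, 0]],
  ],
)

```text
time: 9.8
ee_pos: [0.5625, -0.1108, 0.274]
tcp_rot: [180.0, -0.1, 179.9]
wrist_force: [-0.0, -0.9, -0.3]
opening: 0.0264
```

```bash
python3 look.py e
```

```text
9.8 [ 0.5625 -0.1108  0.274 ] [ 1.800e+02 -1.000e-01  1.799e+02] [-11.1   8.9  17.1  98.2  -0.  -11.1] [-0.01804122 -0.90627717 -0.33887208] 0.02635448167571212
```

Emit:
servo_tool(
  motion=[
    [[0, 20, -20, -0.147, 0, 0], [0, 20, -10, -0.147, 0, 0], [0, 20, 0, -0.147, 0, 0], [0, 20, 0, -0.147, 0, 0], [0, 0, 0, -0.147, 0, 0]],
  ],
  gripper=45,
)

```text
time: 10.4
ee_pos: [0.5628, -0.0339, 0.3243]
tcp_rot: [137.6, 0.2, -179.9]
wrist_force: [-0.6, 0.7, -0.6]
opening: 0.0451
```

```bash
cat > go.py <<'E'
import sys
from h import *
from workcell import bot
# needed shift in tool axes (mm) and turn to reach world target x y z
o=bot.get_obs();R=Ro.from_euler("xyz",o["tcp_rot"],degrees=True).as_matrix()
t=np.array([float(a) for a in sys.argv[1:4]])
print(np.round(o["ee_pos"],4),np.round(o["tcp_rot"],1),np.round(o["q"],1),"tool shift",np.round(R.T@(t-o["ee_pos"])*1000,1),"z",np.round(R[:,2],3))
E
python3 go.py .558 .044 .264
```

```text
[ 0.5628 -0.0339  0.3243] [ 137.6    0.2 -179.9] [-20.8  18.9  26.  115.1  39.1 -27.3] tool shift [ 4.8 16.9 97. ] z [ 0.001  0.674 -0.739]
```

Emit:
servo_tool(
  motion=[
    [[2, 8, 35, 0, 0, 0], [2, 8, 35, 0, 0, 0], [0, 1, 27, 0, 0, 0], [0, 0, 0, 0, 0, 0], [0, 0, 0, 0, 0, 0]],
  ],
)

```text
time: 10.9
ee_pos: [0.5579, 0.0425, 0.2614]
tcp_rot: [137.9, -0.1, -179.8]
wrist_force: [-0.8, -0.4, -0.4]
opening: 0.0448
```

```bash
python3 go.py .558 .104 .1965; python3 look.py f
python3 - <<'E'
from h import *
from workcell import bot
s=np.load("s.npy");p=bot.camera("side")
for k in(1.5,1.8,1.9,2.0):
    a=np.arctan2(-.016,.083)+k;r=.0845
    for y in(-.072,.072):
        u=proj(p,stand2w(tilt2stand([-.119+r*np.cos(a),y,.042+r*np.sin(a)],0),s));print(k,y,(u-[150,135])*3)
E
```

```text
[0.5579 0.0425 0.2614] [ 1.379e+02 -1.000e-01 -1.798e+02] [-13.7  11.9  11.  101.4  40.6 -18.4] tool shift [-0.4  2.1 89.4] z [-0.003  0.671 -0.742]
10.9 [0.5579 0.0425 0.2614] [ 1.379e+02 -1.000e-01 -1.798e+02] [-13.7  11.9  11.  101.4  40.6 -18.4] [-0.75059954 -0.36528009 -0.39448364] 0.04482410879440421
1.5 -0.072 [319.18690874 174.62306024]
1.5 0.072 [474.36827619 212.17734373]
1.8 -0.072 [333.56193291 169.86133616]
1.8 0.072 [486.51376814 206.47840253]
1.9 -0.072 [337.95464129 170.2121836 ]
1.9 0.072 [490.11574295 206.60635006]
2.0 -0.072 [342.07753392 171.50470937]
2.0 0.072 [493.43837107 207.72206037]
```

View pics/f_side.png

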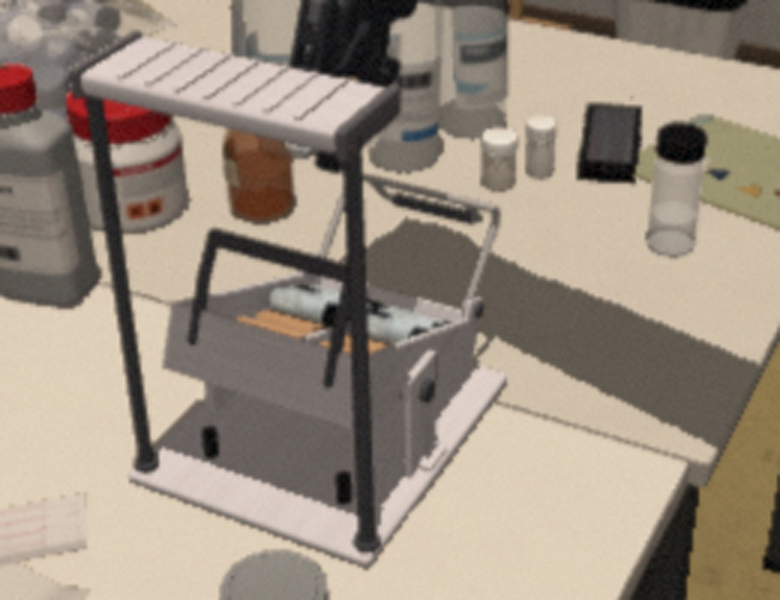

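View pics/f_top.png

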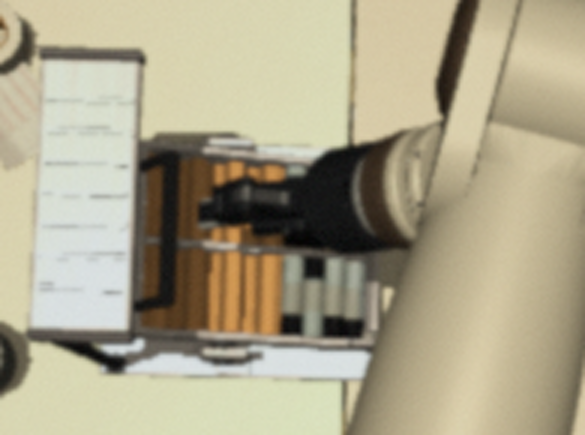

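Emit:
servo_tool(
  motion=[
    [[0, 2, 30, 0, 0, 0], [0, 0, 25, 0, 0, 0], [0, 0, 20, 0, 0, 0], [0, 0, 14, 0, 0, 0], [0, 0, 0, 0, 0, 0]],
  ],
)

```text
time: 11.55
ee_pos: [0.5577, 0.1037, 0.1958]
tcp_rot: [137.9, -0.1, -179.8]
wrist_force: [-0.7, 0.1, -0.1]
opening: 0.0451
```

```bash
python3 go.py .558 .104 .1965; python3 look.py g
```

```text
[0.5577 0.1037 0.1958] [ 1.379e+02 -1.000e-01 -1.798e+02] [ -7.6   8.6   0.3  88.8  41.6 -10.5] tool shift [-0.3  0.7 -0.3] z [-0.003  0.671 -0.742]
11.55 [0.5577 0.1037 0.1958] [ 1.379e+02 -1.000e-01 -1.798e+02] [ -7.6   8.6   0.3  88.8  41.6 -10.5] [-0.66145413  0.10917803 -0.06070946] 0.045122875555506384
```

View pics/g_side.png

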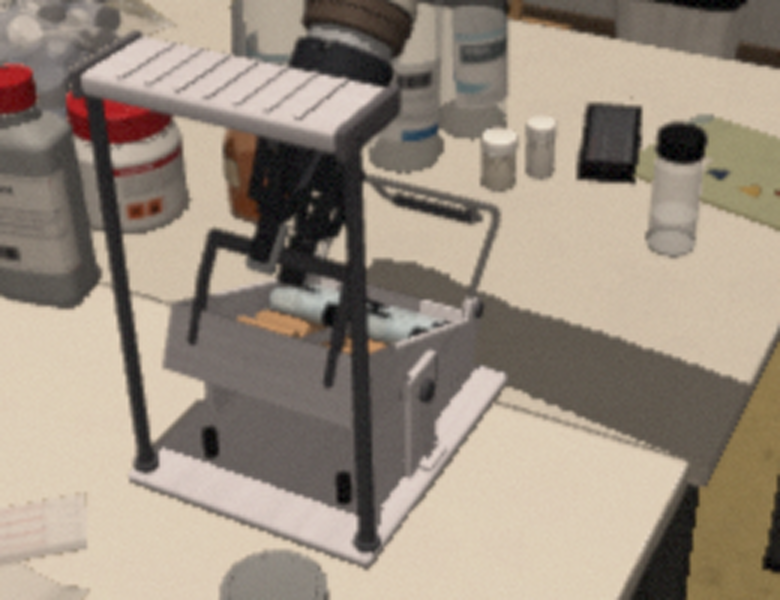

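View pics/g_top.png

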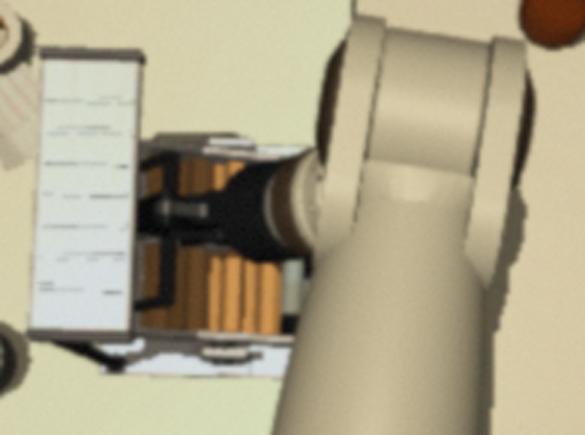

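Run:
```python
from h import *
from workcell import bot
p=bot.camera("top");o=bot.get_obs()
for X in([.5577,.1037,.1958],[.5577,.1037-.067*.5,.1958+.074*.5]): print((proj(p,np.array(X))-[160,120])*3)
r=bot.look_for(p,"board_handle");print([(np.array(d["rect"]),d["confidence"]) for d in r])
b=np.arange(0,.75,.06);g=np.array([handle(x) for x in b])*1000
th=np.radians(42.1);d=np.diff(g,axis=0)
ty=np.cos(th)*d[:,0]+np.sin(th)*d[:,2];tz=np.sin(th)*d[:,0]-np.cos(th)*d[:,2]
print(np.round(np.c_[b[1:],ty,tz],1).tolist())
```

```text
[168.06615526 227.88663326]
[206.87724535 221.95617037]
[(array([204.6, 167.1,  53.1,  68.8]), 0.67)]
[[0.1, 3.4, 6.4], [0.1, 3.0, 6.6], [0.2, 2.6, 6.7], [0.2, 2.2, 6.9], [0.3, 1.8, 7.0], [0.4, 1.4, 7.1], [0.4, 0.9, 7.2], [0.5, 0.5, 7.2], [0.5, 0.1, 7.2], [0.6, -0.4, 7.2], [0.7, -0.8, 7.2], [0.7, -1.2, 7.1]]
```

Emit:
servo_tool(
  motion=[
    [[0, 0, 0, 0, 0, 0], [0, 0, 0, 0, 0, 0], [0, 0, 0, 0, 0, 0], [0, 0, 0, 0, 0, 0], [0, 0, 0, 0, 0, 0]],
  ],
  gripper=5,
  newtons=30,
)

```text
time: 12.25
ee_pos: [0.5582, 0.1032, 0.1968]
tcp_rot: [137.9, 0.1, -179.8]
wrist_force: [0.8, -3.7, 4.6]
opening: 0.0129
```

Emit:
servo_tool(
  motion=[
    [[0, 3.4, 6.4, 0, 0, 0], [0, 3.0, 6.6, 0, 0, 0], [0, 2.6, 6.7, 0, 0, 0], [0, 2.2, 6.9, 0, 0, 0], [0, 0, 0, 0, 0, 0]],
  ],
)

```text
time: 12.75
ee_pos: [0.5582, 0.1297, 0.1839]
tcp_rot: [137.9, 0.1, -179.8]
wrist_force: [4.0, -5.0, 1.2]
opening: 0.0128
```

Emit:
servo_tool(
  motion=[
    [[0, 1.8, 7.0, 0, 0, 0], [0, 1.4, 7.1, 0, 0, 0], [0, 0.9, 7.2, 0, 0, 0], [0, 0.5, 7.2, 0, 0, 0], [0, 0, 0, 0, 0, 0]],
  ],
)

```text
time: 13.25
ee_pos: [0.5581, 0.1522, 0.1659]
tcp_rot: [137.9, 0.1, -179.8]
wrist_force: [3.6, -5.4, 2.2]
opening: 0.0129
```

```bash
python3 look.py i
```

```text
13.25 [0.5581 0.1522 0.1659] [ 1.379e+02  1.000e-01 -1.798e+02] [-2.7  6.9 -4.8 80.9 42.  -3.9] [ 3.59312877 -5.42454804  2.22078391] 0.012915144356076866
```

View pics/i_side.png

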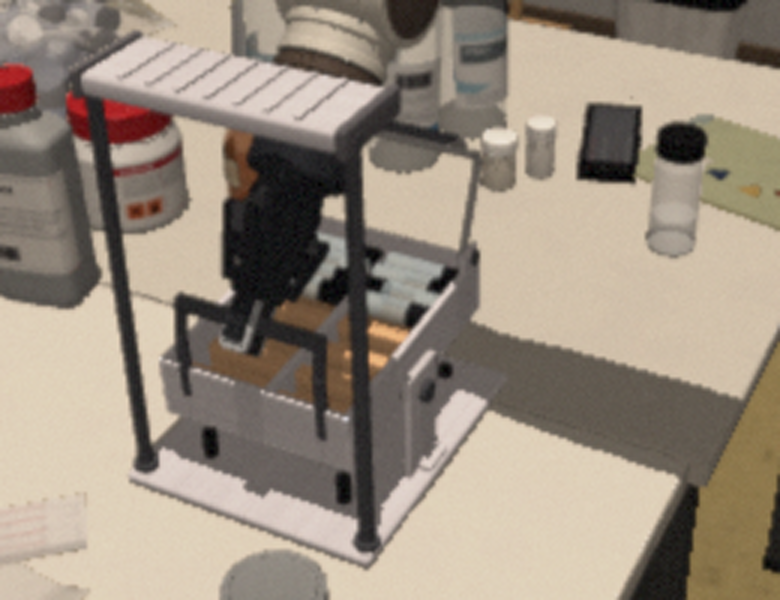

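View pics/i_top.png

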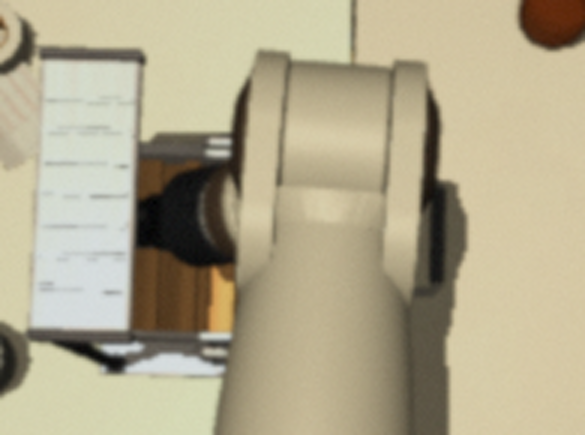

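Emit:
servo_tool(
  motion=[
    [[0, 0.1, 7.2, 0, 0, 0], [0, 0, 0, 0, 0, 0], [0, -0.4, 7.2, 0, 0, 0], [0, 0, 0, 0, 0, 0], [0, 0, 0, 0, 0, 0]],
  ],
)

```text
time: 13.85
ee_pos: [0.5582, 0.1614, 0.1557]
tcp_rot: [137.9, 0.1, -179.8]
wrist_force: [3.5, -3.5, 3.4]
opening: 0.0131
```

Emit:
servo_tool(
  motion=[
    [[0, -0.8, 7.2, 0, 0, 0], [0, 0, 0, 0, 0, 0], [0, 0, 0, 0, 0, 0], [0, -0.8, 5, 0, 0, 0], [0, 0, 0, 0, 0, 0]],
  ],
)

```text
time: 14.35
ee_pos: [0.5581, 0.1689, 0.1456]
tcp_rot: [137.8, 0.1, -179.8]
wrist_force: [5.7, -0.6, 4.5]
opening: 0.0131
```

```bash
python3 look.py j
```

```text
14.35 [0.5581 0.1689 0.1456] [ 1.378e+02  1.000e-01 -1.798e+02] [-1.   6.7 -7.3 77.1 42.1 -1.6] [ 5.66675658 -0.64390123  4.54695839] 0.01310313211358511
```

View pics/j_side.png

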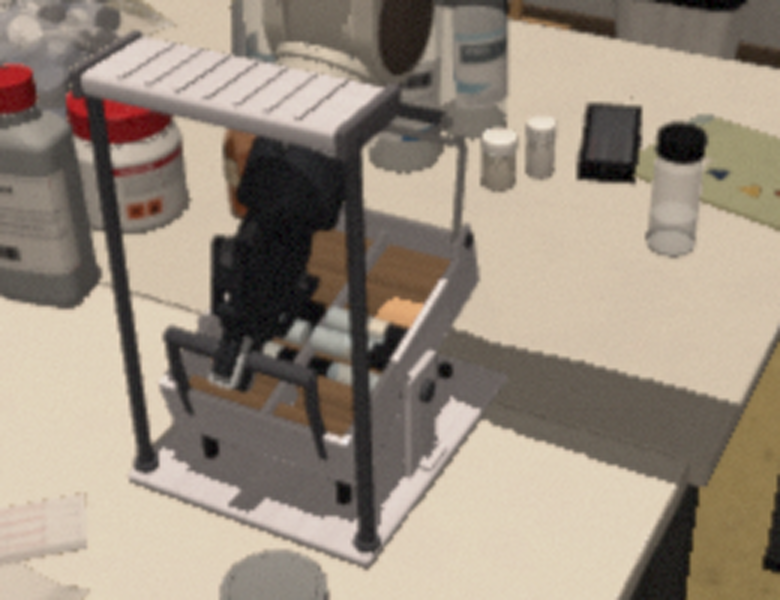

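Emit:
servo_tool(
  motion=[
    [[0, -0.3, 2, 0, 0, 0], [0, 0, 0, 0, 0, 0], [0, 0, 0, 0, 0, 0], [0, 0, 0, 0, 0, 0], [0, 0, 0, 0, 0, 0]],
  ],
)

```text
time: 14.95
ee_pos: [0.5581, 0.1699, 0.1441]
tcp_rot: [137.8, 0.1, -179.8]
wrist_force: [5.2, 1.0, 5.3]
opening: 0.0129
```

```bash
python3 look.py k
python3 - <<'E'
import cv2
from workcell import bot
p=bot.camera("side");cv2.imwrite("pics/k_z.png",cv2.resize(p["color"][200:290,195:315,::-1],None,fx=6,fy=6,interpolation=cv2.INTER_CUBIC))
E
```

```text
14.95 [0.5581 0.1699 0.1441] [ 1.378e+02  1.000e-01 -1.798e+02] [-0.9  6.7 -7.4 76.8 42.1 -1.5] [5.18543335 1.02622052 5.25880213] 0.012928326911546939
```

View pics/k_z.png

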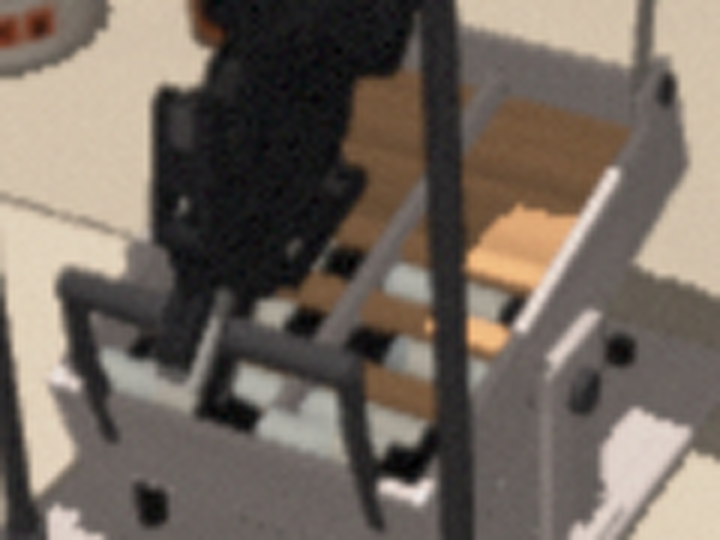

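View pics/k_top.png

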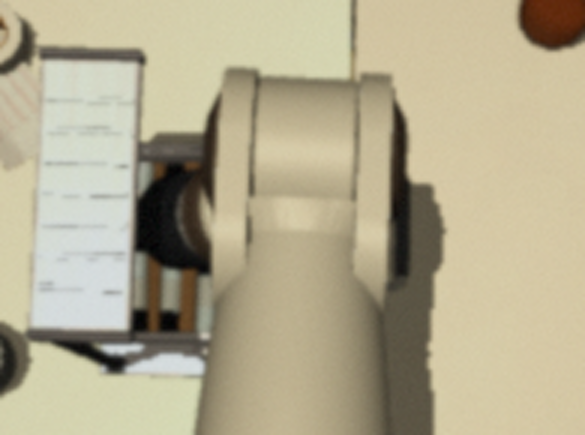

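```bash
cat > ov.py <<'E'
import sys
from h import *
from workcell import bot
b=float(sys.argv[2]);x3=float(sys.argv[3]);cam=sys.argv[4] if len(sys.argv)>4 else "side"
s=np.load("s.npy");p=bot.camera(cam);im=p["color"][:,:,::-1]
x0,y0,w,h,f=(195,200,120,90,6) if cam=="side" else (200,160,110,85,6)
im=cv2.resize(im[y0:y0+h,x0:x0+w],None,fx=f,fy=f,interpolation=cv2.INTER_CUBIC);cv2.imwrite(f"pics/{sys.argv[1]}_raw.png",im)
for lane in(-1,1):
  for i in range(3):
    for dy in(-.035,.035):
        X=[x3-.033*i,lane*.0385+dy,.012]
        u=(proj(p,stand2w(tilt2stand(X,b),s))-[x0,y0])*f; cv2.circle(im,tuple(int(round(v)) for v in u),4,[(0,0,255),(0,255,0),(255,0,0)][i],-1)
cv2.imwrite(f"pics/{sys.argv[1]}.png",im)
E
python3 ov.py l .71 .05
```

```text
(no output)
```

View pics/l.png

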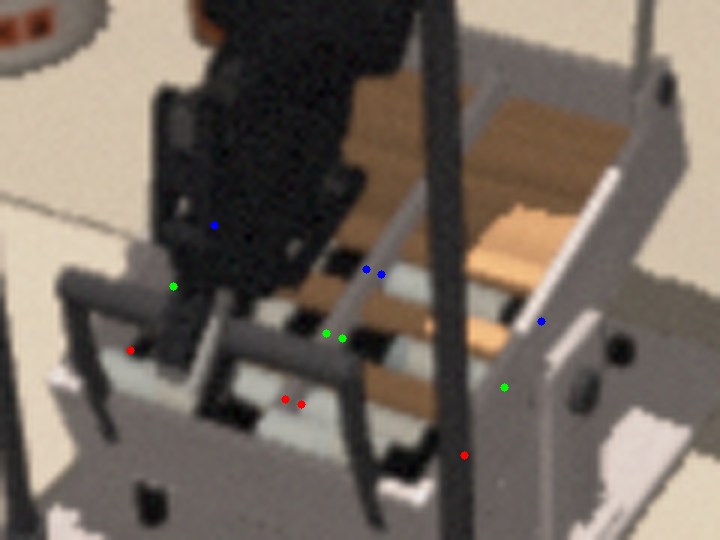

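Emit:
servo_tool(
  motion=[
    [[0, 0.3, -2, 0, 0, 0], [0, 0.8, -5, 0, 0, 0], [0, 0.8, -7.2, 0, 0, 0], [0, 0.4, -7.2, 0, 0, 0], [0, 0, 0, 0, 0, 0]],
  ],
)

```text
time: 15.65
ee_pos: [0.5581, 0.1567, 0.1613]
tcp_rot: [137.9, 0.0, -179.8]
wrist_force: [5.8, -0.5, 0.3]
opening: 0.0128
```

Emit:
servo_tool(
  motion=[
    [[0, -0.1, -7.2, 0, 0, 0], [0, 0, 0, 0, 0, 0], [0, -0.5, -7.2, 0, 0, 0], [0, 0, 0, 0, 0, 0], [0, -0.9, -7.2, 0, 0, 0]],
  ],
)

```text
time: 16.15
ee_pos: [0.5577, 0.1417, 0.1751]
tcp_rot: [137.9, -0.0, -179.8]
wrist_force: [5.1, -3.1, -3.6]
opening: 0.0131
```

Emit:
servo_tool(
  motion=[
    [[0, 0, 0, 0, 0, 0], [0, -1.4, -7.1, 0, 0, 0], [0, 0, 0, 0, 0, 0], [0, -1.8, -7.0, 0, 0, 0], [0, 0, 0, 0, 0, 0]],
  ],
)

```text
time: 16.65
ee_pos: [0.5576, 0.129, 0.1834]
tcp_rot: [137.9, -0.1, -179.8]
wrist_force: [3.9, -3.3, -3.1]
opening: 0.0126
```

Emit:
servo_tool(
  motion=[
    [[0, -2.2, -6.9, 0, 0, 0], [0, 0, 0, 0, 0, 0], [0, -2.6, -6.7, 0, 0, 0], [0, 0, 0, 0, 0, 0], [0, 0, 0, 0, 0, 0]],
  ],
)

```text
time: 17.15
ee_pos: [0.5575, 0.1164, 0.1895]
tcp_rot: [138.0, -0.1, -179.8]
wrist_force: [5.2, -3.7, -6.7]
opening: 0.013
```

```bash
python3 ov.py m .12 .05; python3 look.py m2
```

```text
17.2 [0.5576 0.1164 0.1895] [ 1.380e+02 -1.000e-01 -1.798e+02] [-6.3  8.1 -0.9 87.  41.7 -8.7] [ 4.57582443 -4.76323239 -8.45904695] 0.012763666190524917
```

View pics/m_raw.png

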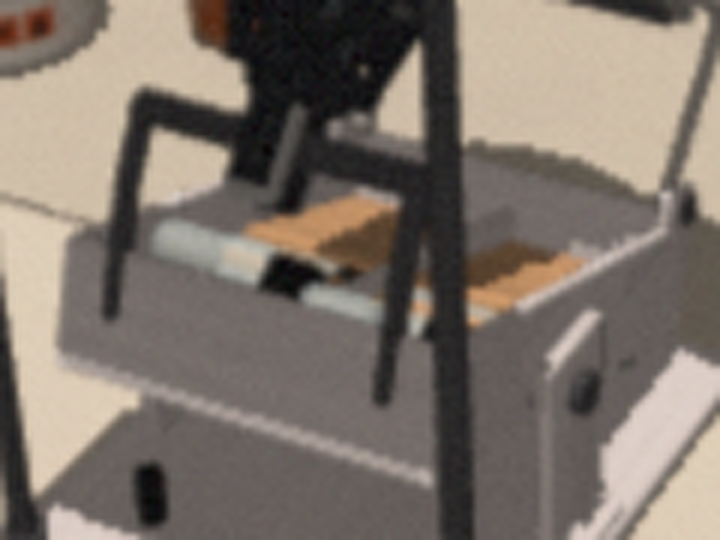

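View pics/m2_top.png

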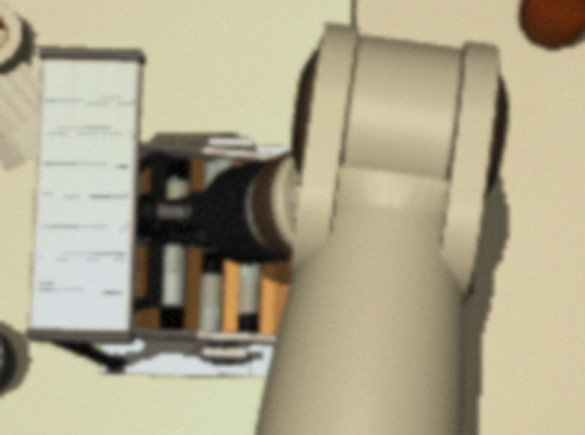

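Emit:
servo_tool(
  motion=[
    [[0, -1.5, -3.3, 0, 0, 0], [0, -1.5, -3.3, 0, 0, 0], [0, -1.7, -3.2, 0, 0, 0], [0, -1.7, -3.2, 0, 0, 0], [0, 0, 0, 0, 0, 0]],
  ],
)

```text
time: 17.8
ee_pos: [0.5567, 0.1055, 0.1941]
tcp_rot: [137.7, -0.3, -179.6]
wrist_force: [4.4, 18.6, -14.8]
opening: 0.013
```

Emit:
servo_tool(
  motion=[
    [[0, -0.4, -0.7, 0, 0, 0], [0, 0, 0, 0, 0, 0], [0, 0, 0, 0, 0, 0]],
  ],
)

```text
time: 18.1
ee_pos: [0.5566, 0.1055, 0.1941]
tcp_rot: [137.7, -0.3, -179.6]
wrist_force: [7.6, 24.5, -16.9]
opening: 0.0128
```

Emit:
servo_tool(
  motion=[
    [[0, 0.8, 1.4, 0, 0, 0], [0, 0, 0, 0, 0, 0]],
  ],
)

```text
time: 18.3
ee_pos: [0.5567, 0.1056, 0.194]
tcp_rot: [137.8, -0.3, -179.7]
wrist_force: [2.3, 11.7, -14.3]
opening: 0.0129
```

Emit:
servo_tool(
  motion=[
    [[0, 0, 0, 0, 0, 0], [0, 0, 0, 0, 0, 0], [0, 0, 0, 0, 0, 0], [0, 0, 0, 0, 0, 0], [0, 0, 0, 0, 0, 0]],
  ],
  gripper=45,
)

```text
time: 18.8
ee_pos: [0.558, 0.1041, 0.1964]
tcp_rot: [137.9, 0.0, -179.8]
wrist_force: [-0.4, 0.5, 0.1]
opening: 0.0449
```

Emit:
servo_tool(
  motion=[
    [[0, 0, -15, 0, 0, 0], [0, 0, -25, 0, 0, 0], [0, 0, -35, 0, 0, 0], [0, 0, -35, 0, 0, 0], [0, 0, -35, 0, 0, 0]],
  ],
)

```text
time: 19.3
ee_pos: [0.558, 0.0062, 0.305]
tcp_rot: [137.9, 0.0, -179.8]
wrist_force: [0.5, -0.7, 0.7]
opening: 0.045
```

Emit:
servo_tool(
  motion=[
    [[0, 0, -35, 0, 0, 0], [0, -15, -35, 0, 0, 0], [30, -35, 0, 0, 0, 0], [30, -35, 0, 0, 0, 0], [30, -35, 0, 0, 0, 0]],
  ],
)

```text
time: 19.8
ee_pos: [0.4679, -0.1303, 0.2744]
tcp_rot: [137.9, 0.0, -179.8]
wrist_force: [1.0, -0.5, 0.1]
opening: 0.0452
```

```bash
python3 look.py n; python3 ov.py n2 0 .05; python3 ov.py n3 0 .05 top
```

```text
19.8 [ 0.4679 -0.1303  0.2744] [ 137.9    0.  -179.8] [-33.4  14.7  14.5 116.4  34.  -41.9] [ 0.96488218 -0.50345845  0.13222953] 0.045150910380767885
```

View pics/n_side.png

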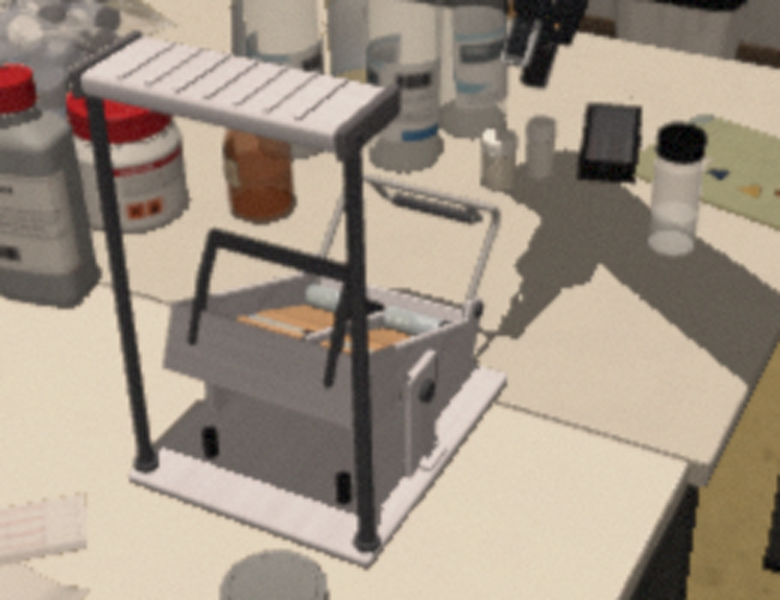

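View pics/n3_raw.png

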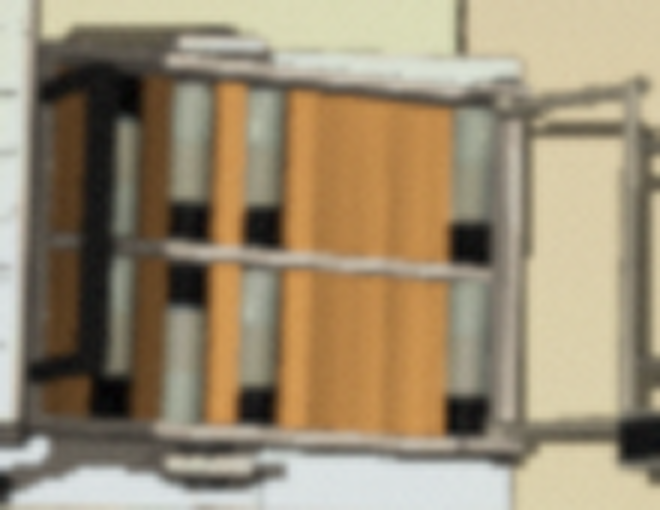

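Emit:
servo_tool(
  motion=[
    [[30, -20, -20, 0, 0, 0], [20, -20, -20, 0, 0, 0], [0, 0, 0, 0, 0, 0], [0, 0, 0, 0, 0, 0], [0, 0, 0, 0, 0, 0]],
  ],
)

```text
time: 20.5
ee_pos: [0.4198, -0.1852, 0.2784]
tcp_rot: [137.9, 0.1, -179.7]
wrist_force: [-0.9, 0.1, 0.8]
opening: 0.0454
```

```bash
python3 ov.py o3 0 .05 top; python3 -c "
from workcell import bot
o=bot.get_obs();print(o['time'],o['ee_pos'],o['wrist_force']);p=bot.camera('top')
for l in('tub','vial'):print(l,bot.look_for(p,l)[:1])
print(bot.job_done())"
```

```text
20.55 [ 0.41971827 -0.18504926  0.27835552] [ 0.28159888  0.11092795 -1.03153393]
tub [{'rect': [136.9, 225.7, 28.5, 24.6], 'confidence': 0.98}]
vial []
the job is handed in; nothing more can be done
None
```

View pics/o3_raw.png

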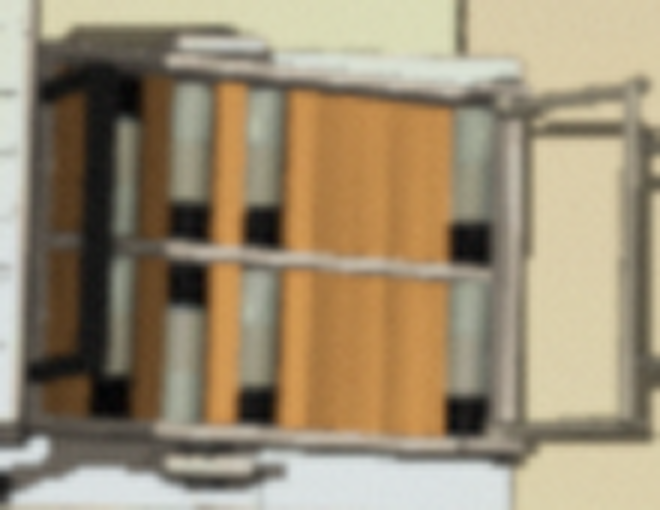

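The job is done and handed in at about 20.6 s. I swung the keeper over onto its end stop and tipped the board by its handle until the tubes filled the pockets. I then lowered it slowly to its stop, let go and moved the hand clear.

**Tubes:** the last top picture shows one tube in each of the six pockets. The two spares lie in the channel against the end wall, and nothing had moved since the picture before.

**Board and keeper:** the board is at rest on its channel-side stop. In the side view the keeper's cross wire sits where I calculated it should be at 2.0 rad.

**Forces:** lowering the board against its stop gave a brief wrist force of about 30 N, well under the 120 N limit. The hand was clear of everything at hand-in, with about 1 N on the wrist.

**Bystanders:** the tub was found where it started. The network did not find the vial in the last top picture, possibly because the arm hid it. It was standing upright in the side view taken just before, and nothing went near it after that.

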